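# Fetch the label roll from behind the stock containers

### The arm

A 7-joint arm with a two-finger parallel gripper is mounted at the origin on the work surface. World frame = base frame: x ahead of the robot, y to its left, z up, the work surface at z = 0. Lengths are in mm, angles in rad, forces in N, time in s.
With the tool pointing down it reaches from about 425 to 950 mm from the base axis. Payload 4.7 kg.
Tool frame: the origin (TCP) lies on the centre line of the jaws, within the pads' length; the fingertips stand 22 mm ahead of it and the grasp point (between the pads) lies 3 mm ahead of it; x points along the fingers, z is the direction in which the jaws open and shut, and the axes are right-handed (so a half turn about x gives the same grasp; the last joint's range is limited). The gripper opens to 85 mm and grips with 20 to 120 N. Pads are 22 mm wide; open, the fingers measure 114 mm over their backs; the gripper's body (76 mm by 85 mm) begins 54 mm behind the grasp point. The pads swing forward as they close: fully open they stand 13 mm farther back than shut.
Start: joints at [-1.16, 0.469, -0.049, 1.532, 0.024, 1.141, -0.082], TCP at [287.351, 610.799, 253.335] pointing down, gripper open.
Joint ranges: [-2.59, 2.59], [-0.33, 1.99], [-1.39, 1.29], [0.1, 2.45], [-1.04, 4.18], [0.21, 1.99], [-2.66, 2.66]. Speed limits (rad/s): [2.57, 2.57, 3.14, 3.14, 3.14, 3.14, 3.14].

### API

Orientations are given as a unit quaternion [x, y, z, w].
In Python, from rig import arm gives the robot as it stands.
- The arm moves only by the shell command python3 -m jog 'ROWS'. ROWS is a JSON object of lists of equal length, an entry for each row: "fingers": the opening, from 0 (shut) to 1 (fully open); "translation": the shift along the tool's x, y, z in cm, a list of three; "angular": the turn, a rotation vector about the tool's x, y, z in rad, a list of three. In form: {"fingers": [fingers, ...], "translation": [[dx, dy, dz], ...], "angular": [[wx, wy, wz], ...]}. A call has 1 to 20 rows; each row shifts and turns the pose as measured when the row begins, along the tool's axes as they then stand; what a row does not reach is not made up. A row lasts 1/8 s, in which the tool goes at most 62.5 mm and 10.7 degrees, less where a joint would pass 70% of its speed; a pose out of reach is approached as far as the arm can. A call with a gripper value outside its range is refused whole. The fingers move at their own pace and stop on an object; the grip force is fixed at half the most. Time passes only in rows, so rows that do not move let the fingers close. It gives the time, the measured TCP pose, the force and the opening at its end, in the units of the state.
- arm.observe(): the state, without advancing time (a new reading comes with each control period).
- arm.read_camera(name): name is "side" or "top"; returns a dict with "image" (384x512x3 uint8, red, green, blue), "range_z" (384x512 float32, mm along the optical axis (not along the pixel's ray), 0 where there is no reading), "intrinsics" (3x3 intrinsics, pixels), "D" ([k1, k2, p1, p2, k3] as OpenCV has them; the pictures are not rectified), "extrinsics" (4x4, takes a point from camera to world coordinates). Camera axes: x right, y up, looking along -z (the intrinsics and any distortion apply to the point x, -y, -z); pixel columns grow to the right and rows downward; lengths in mm; the calibration is good to about 2 mm. A picture is of the moment at which its call begins.
- arm.hand_in(): hands the job in, once; it reports no verdict.
The state is a dict: "clock": time; "joints": joint angles; "dq": joint speeds; "effort": joint torques, N m; "tcp_pos": TCP position; "eef_rot": TCP orientation; "contact_force": force on the tool from outside, world axes, zero at the start; "torque": the same for the moment, N m; "opening": finger opening in mm.
Only numpy, scipy, OpenCV 4.12 (cv2) and the standard library are available. Lean on these libraries where they do the work, as an engineer would, in place of code of your own. Each camera call takes 0.05 s, during which the arm holds its last target.

### The job

First clear the red can, the blue jar and the green bottle off the stock tray and stand all three on the black side mat. Then fetch the white label roll that they hem in and seat it on the steel roll holder, with the spindle through its core, lying flat on the base. Only then put each container back, standing in the middle of the pad of its own colour; never tip a container over on the way.

Things in the scene. Friction and masses are not known exactly. Their poses are not given: they have to be found in the camera images.
- red_can: red aerosol can, upright, 52 mm in diameter up to 90 mm, then a shoulder and a red cap 34 mm wide; 115 mm tall, about 0.28 kg. Starts on the red pad. Origin: centre of its underside, z up along its axis.
- blue_jar: white jar with a broad blue band and a blue cap, upright, 56 mm in diameter up to 90 mm, cap 53 mm wide above; 108 mm tall, about 0.25 kg. Starts on the blue pad. Origin: centre of its underside, z up along its axis.
- green_bottle: green bottle with a white band and a small black cap, upright, 50 mm in diameter up to 90 mm, narrow neck above; 114 mm tall, about 0.22 kg. Starts on the green pad. Origin: centre of its underside, z up along its axis.
- label_roll: white paper label roll, brown core, axis upright, 58 mm in diameter, 40 mm tall, 25 mm hole through it, about 0.09 kg. Starts on the tray floor; the containers' axes are 68 mm from its own: one on each side (tray's y), one in front (tray's -x). Origin: centre of its underside, z up along its axis.
- red_pad: thin round red pad, 76 mm in diameter, 3 mm thick, fixed on the stock tray; the home place of the red container. Origin: centre of its underside (its top is 3 mm higher).
- blue_pad: thin round blue pad, 76 mm in diameter, 3 mm thick, fixed on the stock tray; the home place of the blue container. Origin: centre of its underside (its top is 3 mm higher).
- green_pad: thin round green pad, 76 mm in diameter, 3 mm thick, fixed on the stock tray; the home place of the green container. Origin: centre of its underside (its top is 3 mm higher).
- tray: pale stock tray fixed on the table, plate 200 (x) by 230 (y) by 8 mm thick; dark lip 20 mm tall along its +x edge. Origin: centre of its underside. Roll starts near (35, 0) mm, pads lie at (-33, 0), (35, 68), (35, -68) mm in its x, y; which colour where varies. Low things that are no part of the job (yellow tape measure 30 mm tall, carton 18 mm) lie near its -x corners.
- side_mat: black rubber mat fixed flat on the table, to the left or right of the tray, 280 mm (its x) by 130 mm (its y), 3 mm thick, empty at the start. Origin: centre of its underside. The three containers fit in a row along its x, 85 mm apart.
- roll_holder: label roll holder fixed on the table on the other side of the tray: dark steel disc 90 mm in diameter, 8 mm thick, with a bright upright spindle at its centre, 8 mm in diameter with a round top 40 mm above the table. Origin: centre of its underside.

How it is judged:
By the outcome, as a careful person would: the job done as asked, in the order asked, and still so for the second after the job is handed in, with the robot touching nothing.
It also fails if it takes over 138 s, if anything falls off the work surface, if the arm or the gripper's body presses on something with over 40 N, if the wrist force passes 120 N, or if a joint passes its speed limit or range.

## Working session

There is one attempt and no reset: what is moved stays moved. The work goes in short steps, Python scripts to look and compute and a shell command to move; the robot and the scene stay as the last step left them, time stands still between calls to the robot, and variables do not carry over. Pictures are saved under pics/ and viewed, and the job is handed in when it is done.

```bash
ls; mkdir -p pics; python3 - <<'E'
from rig import arm
import cv2
s=arm.observe();print({k:(v if not hasattr(v,'round') else v) for k,v in s.items()})
for n in('top','side'):
    c=arm.read_camera(n);cv2.imwrite(f'pics/{n}0.png',c['image'][:,:,::-1]);print(c['intrinsics'],c['D'],c['extrinsics'])
E
```

```text
pics
{'clock': 0.0, 'joints': array([-1.15995478,  0.46946339, -0.04862012,  1.53372382,  0.02408978,
        1.14101496, -0.08227263]), 'dq': array([ 9.20787547e-04, -3.31798798e-04,  7.42939625e-04, -2.55484874e-05,
       -2.79443223e-04,  1.70342843e-04,  7.59263590e-04]), 'effort': array([ 3.91477442e-04, -5.10329354e+01, -4.67049843e-02, -2.37704748e+01,
        1.06543882e-02,  7.69122038e-03,  6.11369771e-06]), 'tcp_pos': array([287.08629572, 610.28568134, 252.23401459]), 'eef_rot': array([-0.37933407,  0.59759301,  0.37853416,  0.59640603]), 'contact_force': array([-0.17016589, -0.79432937,  0.60468748]), 'torque': array([-0.00078362, -0.05167536,  0.01214   ]), 'opening': 85.52186851901426}
[[472.7457549    0.         259.88953553]
 [  0.         472.7457549  196.5404215 ]
 [  0.           0.           1.        ]] [-0.06422493  0.          0.          0.          0.        ] [[-1.71069099e-02  9.99515925e-01 -2.59859563e-02  4.97903853e+02]
 [-9.99680758e-01 -1.66148509e-02  1.90349198e-02  2.33388915e+01]
 [ 1.85939527e-02  2.63032892e-02  9.99481066e-01  9.85481679e+02]
 [ 0.00000000e+00  0.00000000e+00  0.00000000e+00  1.00000000e+00]]
[[408.73497853   0.         253.04192521]
 [  0.         408.73497853 191.15589922]
 [  0.           0.           1.        ]] [-0.11599198  0.          0.          0.          0.        ] [[ 9.90318667e-01  7.41480240e-02 -1.17349937e-01  4.20715700e+02]
 [-1.38764900e-01  5.50965656e-01 -8.22910170e-01 -6.92687259e+02]
 [ 3.63862190e-03  8.31227355e-01  5.55920718e-01  5.25462102e+02]
 [ 0.00000000e+00  0.00000000e+00  0.00000000e+00  1.00000000e+00]]
```

View pics/top0.png

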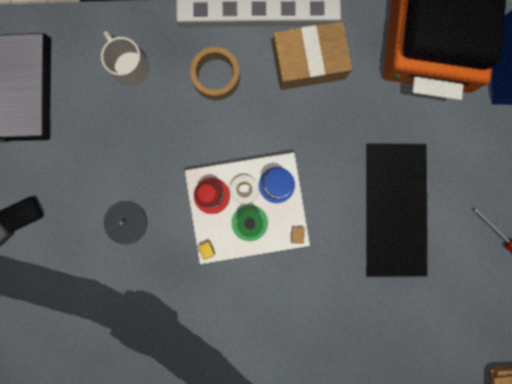

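View pics/side0.png

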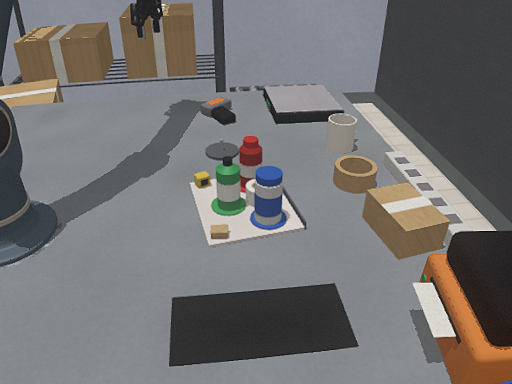

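The top view (image up = +x, left = +y) shows red at (211,195), blue at (277,184), green at (249,222) and the roll at (244,187). The holder is at (125,222) and the mat at (397,210). Next I'll measure positions.

```bash
cat > h.py <<'E'
from rig import arm
import numpy as np, cv2
from scipy.optimize import least_squares
from scipy.spatial.transform import Rotation as R
def cloud(n,c=None):
    c=c or arm.read_camera(n); K,D,T,d=c['intrinsics'],np.array(c['D'],float),c['extrinsics'],c['range_z']
    h,w=d.shape; u,v=np.meshgrid(np.arange(w),np.arange(h))
    p=cv2.undistortPoints(np.stack([u,v],-1).reshape(-1,1,2).astype(np.float64),K,D).reshape(h,w,2)
    P=np.stack([p[...,0]*d,-p[...,1]*d,-d],-1)@T[:3,:3].T+T[:3,3]
    P[d<=0]=np.nan
    hsv=cv2.cvtColor(c['image'],cv2.COLOR_RGB2HSV).astype(int)
    return P,hsv,c
def masks(hsv):
    H,S,V=hsv[...,0],hsv[...,1],hsv[...,2]
    return dict(red=((H<8)|(H>172))&(S>130)&(V>50),blue=(H>100)&(H<125)&(S>130)&(V>50),green=(H>50)&(H<85)&(S>110)&(V>40))
def circ(pts,r,x0):
    f=least_squares(lambda q:np.hypot(pts[:,0]-q[0],pts[:,1]-q[1])-r,x0,loss='soft_l1',f_scale=1)
    return f.x
E
cat > m.py <<'E'
from h import *
import sys
r={'red':26,'blue':28,'green':25};cap={'red':(108,17),'blue':(100,26.5),'green':(75,25)}
for n in('top','side'):
    P,hsv,c=cloud(n); M=masks(hsv); X,Y,Z=P[...,0],P[...,1],P[...,2]
    reg=(X>350)&(X<700)&(Y>-480)&(Y<420)
    for k in r:
        m=M[k]&reg; t=P[m&(Z>20)]; 
        if len(t)<20: print(n,k,'few');continue
        zt=np.nanpercentile(t[:,2],98); top=t[t[:,2]>zt-6]
        body=t[(t[:,2]>35)&(t[:,2]<84)]
        print(n,k,'ztop',zt.round(1),'capcen',((top.min(0)+top.max(0))/2)[:2].round(1),'med',np.median(top,0)[:2].round(1),'ext',np.ptp(top,axis=0)[:2].round(1),end=' ')
        if len(body)>30:print('bodyfit',circ(body,r[k],np.median(body,0)[:2]).round(1),len(body),end=' ')
        p=P[m&(Z<18)]
        if len(p)>10:print('pad bbox',((p.min(0)+p.max(0))/2).round(1),np.ptp(p,axis=0)[:2].round(1),len(p))
        else:print()
    V=hsv[...,2]
    for nm,m in(('mat',(V<45)&(hsv[...,1]<150)&(X>350)&(X<720)&(Z<15)&(Y<-150)),('holder',(V<90)&(X>350)&(X<600)&(Y>220)&(Y<380)&(Z>4)&(Z<14)),
       ('spindle',(X>350)&(X<600)&(Y>220)&(Y<380)&(Z>20)),('traywhite',(V>150)&(hsv[...,1]<60)&reg&(Z<14)&(Y>-150)&(Y<220)),('roll',(V>120)&(hsv[...,1]<120)&reg&(Z>36)&(Z<44)&(Y>-150)&(Y<220))):
        p=P[m]
        if len(p)<3:print(n,nm,'none');continue
        b=cv2.minAreaRect(p[:,:2].astype(np.float32)); print(n,nm,len(p),np.round(b[0],1),np.round(b[1],1),round(b[2],1),'z',np.median(p[:,2]).round(1),'mean',p.mean(0)[:2].round(1))
E
python3 m.py
```

```text
top red ztop 128.6 capcen [528.4 104.9] med [528.4 104.9] ext [32.9 32.7] pad bbox [528.  104.4  11.4] [70.2 68.3] 312
top blue ztop 122.2 capcen [547.6 -28. ] med [546.7 -28.3] ext [49.9 50. ] pad bbox [547.5 -30.   12.2] [68.3 68.6] 133
top green ztop 111.7 capcen [471.9  27.7] med [470.4  27.4] ext [37.2 40.7] pad bbox [469.   27.1  10.6] [65.8 68.2] 256
top mat 7768 [ 491.5 -282.1] [128.4 276.6] 88.9 z 2.9 mean [ 490.6 -281.4]
top holder 1451 [429.6 299.6] [ 89.5 183.8] 71.9 z 8.1 mean [474.6 284.4]
top spindle 22 [475.  284.9] [7.3 6.4] 86.2 z 37.5 mean [474.8 284.1]
top traywhite 6331 [500.   31.9] [197.9 233.7] 8.3 z 8.0 mean [493.5  30.2]
top roll 13 [481.5  84.4] [ 40.  173.5] 55.5 z 38.4 mean [500.5  69.2]
side red ztop 127.2 capcen [527.2 100.6] med [527.2  96.6] ext [31.2 33.7] bodyfit [528.4 103. ] 98 pad bbox [523.5 217.6   9.6] [ 42.  294.7] 27
side blue ztop 120.5 capcen [545.1 -32.1] med [545.  -35.8] ext [49.7 52.7] bodyfit [546.2 -30.5] 435 pad bbox [545.9 -36.7  10.9] [72.3 63.5] 189
side green ztop 111.9 capcen [469.5  17.3] med [470.   14.7] ext [37.  30.1] bodyfit [470.6  24.5] 43 pad bbox [469.4 102.3   7.7] [ 71.4 230. ] 220
side mat 1030 [ 490.5 -284.5] [131.2 278.3] 88.8 z 3.5 mean [ 487.6 -298.4]
side holder 49 [476.8 261.5] [81.6 46.7] 16.0 z 7.1 mean [473.1 251.5]
side spindle 23 [474.1 280. ] [10.2  7.9] 80.7 z 30.1 mean [474.7 280.6]
side traywhite 2376 [496.8  56.6] [197.5 287. ] 8.5 z 8.2 mean [479.1 -12.9]
side roll 109 [497.2  39.5] [101.3 201.1] 66.7 z 40.8 mean [486.5  19.5]
```

```bash
cat > go.py <<'E'
from h import *
import sys
# usage go.py x y z : gives shift in tool axes (cm) and the turn to make jaws lie along world y, tool down
s=arm.observe();q=R.from_quat(s['eef_rot']);M=q.as_matrix()
d=np.array([float(a) for a in sys.argv[1:4]])-s['tcp_pos']
best=None
for sg in(1,-1):
    z=np.array([0,sg,0.]);x=np.array([0,0,-1.]);T=np.stack([x,np.cross(z,x),z],1)
    w=R.from_matrix(M.T@T).as_rotvec()
    if best is None or np.linalg.norm(w)<np.linalg.norm(best[0]):best=(w,T)
print('clock',round(s['clock'],2),'tcp',s['tcp_pos'].round(1),'F',s['contact_force'].round(1),'open',round(s['opening'],1),'j',s['joints'].round(2))
print('turn',best[0].round(3),'shift now',(M.T@d/10).round(2),'shift after turn',(best[1].T@d/10).round(2))
E
python3 go.py 546 -29.5 180
```

```text
clock 0.2 tcp [287.2 610.5 252.7] F [ 0.3 -0.   0.7] open 85.4 j [-1.16  0.47 -0.05  1.53  0.02  1.14 -0.08]
turn [-0.44  -0.001 -0.   ] shift now [  7.32 -50.66 -46.89] shift after turn [  7.27 -25.88 -64.  ]
```

```bash
python3 -m jog '{"fingers":[1,1,1,1,1,1,1,1,1,1,1,1,1,1],"translation":[[0,0,0],[0,0,0],[0,0,0],[0,-1,-2.5],[0,-2,-5],[0,-2,-5],[0,-2,-5],[0,-2,-5],[0,-2,-5],[0,-2,-5],[0,-2,-5],[0,-2,-5],[0,-2,-5],[0,0,0]],"angular":[[-0.147,0,0],[-0.147,0,0],[-0.147,0,0],[0,0,0],[0,0,0],[0,0,0],[0,0,0],[0,0,0],[0,0,0],[0,0,0],[0,0,0],[0,0,0],[0,0,0],[0,0,0]]}'; python3 go.py 546 -29.5 180
```

```text
clock: 1.95
tcp_pos: [490.3, 123.0, 250.7]
eef_rot: [0.505, -0.497, -0.504, -0.495]
contact_force: [0.5, 1.0, 1.2]
opening: 85.7
clock 1.95 tcp [490.3 123.  250.7] F [0.5 1.  1.2] open 85.7 j [-0.39  0.19  0.07  1.93 -0.01  1.02  1.27]
turn [ 0.017 -0.003 -0.001] shift now [  7.12  -5.32 -15.32] shift after turn [  7.07  -5.57 -15.25]
```

```bash
python3 -m jog '{"fingers":[1,1,1,1,1,1,1],"translation":[[1.5,-1.6,-4.4],[1.5,-1.6,-4.4],[1.5,-1.3,-4],[1,-0.6,-2],[1,-0.4,-0.5],[0.5,0,0],[0,0,0]],"angular":[[0.017,0,0],[0,0,0],[0,0,0],[0,0,0],[0,0,0],[0,0,0],[0,0,0]]}'; python3 go.py 546 -29.5 82
```

```text
clock: 2.82
tcp_pos: [547.8, -24.2, 178.6]
eef_rot: [-0.502, 0.497, 0.504, 0.498]
contact_force: [0.8, -0.3, -0.0]
opening: 85.4
clock 2.83 tcp [547.8 -24.2 178.6] F [ 0.8 -0.3 -0. ] open 85.4 j [-0.16  0.34  0.16  1.92 -0.07  0.88  1.62]
turn [ 0.011  0.003 -0.001] shift now [ 9.65  0.18 -0.55] shift after turn [ 9.66  0.18 -0.53]
```

```bash
python3 - <<'E'
from h import *
for n in('top','side'):
    c=arm.read_camera(n); im=c['image'][:,:,::-1]
    cr=im[120:270,150:350] if n=='top' else im[60:260,140:360]
    cv2.imwrite(f'pics/{n}1.png',cv2.resize(cr,None,fx=3,fy=3)[:600])
E
```

```text
(no output)
```

View pics/side1.png

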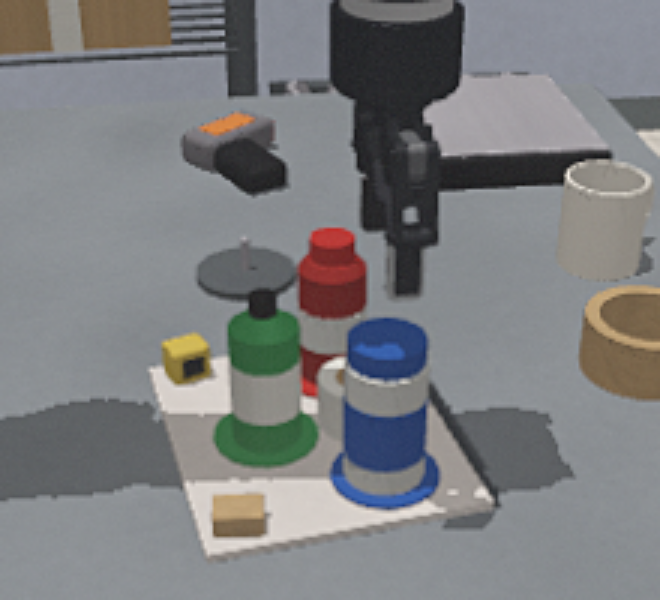

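View pics/top1.png

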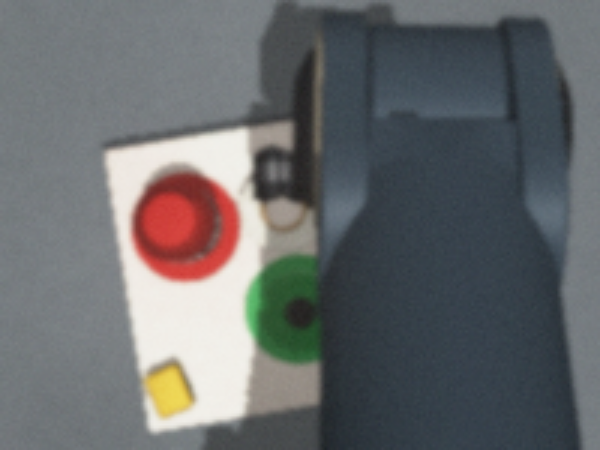

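```bash
python3 -m jog '{"fingers":[1,1,1,1,1,1,1,1],"translation":[[0,0.18,-0.5],[1.5,0,0],[2,0,0],[2,0,0],[2,0,0],[1.5,0,0],[0.5,0,0],[0,0,0]],"angular":[[0.011,0,0],[0,0,0],[0,0,0],[0,0,0],[0,0,0],[0,0,0],[0,0,0],[0,0,0]]}'; python3 go.py 546 -29.5 82
```

```text
clock: 3.92
tcp_pos: [545.9, -28.1, 79.2]
eef_rot: [-0.5, 0.499, 0.501, 0.501]
contact_force: [-0.4, -0.2, -0.4]
opening: 85.7
clock 3.92 tcp [545.9 -28.1  79.2] F [-0.4 -0.2 -0.4] open 85.7 j [-0.13  0.48  0.14  2.   -0.11  0.67  1.65]
turn [0.001 0.003 0.001] shift now [-0.28 -0.01 -0.14] shift after turn [-0.28 -0.01 -0.14]
```

```bash
python3 -m jog '{"fingers":[0,0,0,0,0,0,0,0],"translation":[[-0.2,0,-0.1],[0,0,0],[0,0,0],[0,0,0],[0,0,0],[0,0,0],[0,0,0],[0,0,0]],"angular":[[0,0,0],[0,0,0],[0,0,0],[0,0,0],[0,0,0],[0,0,0],[0,0,0],[0,0,0]]}'; python3 go.py 576 -285 150
```

```text
clock: 4.92
tcp_pos: [546.4, -29.3, 82.7]
eef_rot: [-0.5, 0.498, 0.5, 0.501]
contact_force: [-0.4, 0.2, -1.2]
opening: 55.1
clock 4.92 tcp [546.4 -29.3  82.7] F [-0.4  0.2 -1.2] open 55.1 j [-0.13  0.48  0.14  2.   -0.11  0.67  1.65]
turn [0.001 0.003 0.004] shift now [ -6.8   -2.95 -25.55] shift after turn [ -6.73  -2.96 -25.57]
```

```bash
python3 -m jog '{"fingers":[0,0,0,0,0,0,0,0,0,0,0,0,0,0],"translation":[[-1,0,0],[-2,0,0],[-2,0,0],[-1,0,-1],[0,-0.3,-2.5],[0,-0.5,-4],[0,-0.5,-4],[0,-0.5,-4],[0,-0.5,-4],[0,-0.4,-3.5],[0,-0.2,-2],[0,0,-0.5],[0,0,0],[0,0,0]],"angular":[[0,0,0],[0,0,0],[0,0,0],[0,0,0],[0,0,0],[0,0,0],[0,0,0],[0,0,0],[0,0,0],[0,0,0],[0,0,0],[0,0,0],[0,0,0],[0,0,0]]}'; python3 go.py 576 -285 77
```

```text
clock: 6.68
tcp_pos: [573.4, -293.6, 144.8]
eef_rot: [-0.5, 0.498, 0.502, 0.5]
contact_force: [-0.2, -0.7, -1.2]
opening: 54.9
clock 6.67 tcp [ 573.4 -293.6  144.8] F [-0.2 -0.7 -1.2] open 54.9 j [ 0.27  0.53  0.2   1.72 -0.13  0.91  2.1 ]
turn [ 0.004  0.005 -0.   ] shift now [ 6.78 -0.26  0.82] shift after turn [ 6.78 -0.26  0.86]
```

```bash
python3 -m jog '{"fingers":[0,0,0,0,0,0,0],"translation":[[1,-0.26,0.86],[2,0,0],[2,0,0],[1,0,0],[0.5,0,0],[0.2,0,0],[0,0,0]],"angular":[[0,0,0],[0,0,0],[0,0,0],[0,0,0],[0,0,0],[0,0,0],[0,0,0]]}'; python3 go.py 576 -285 75
python3 - <<'E'
from h import *
c=arm.read_camera('side'); cv2.imwrite('pics/side2.png',c['image'][:,:,::-1])
E
```

```text
clock: 7.55
tcp_pos: [579.0, -275.1, 75.4]
eef_rot: [-0.501, 0.494, 0.505, 0.499]
contact_force: [-0.5, 0.3, -2.3]
opening: 55.1
clock 7.55 tcp [ 579.  -275.1   75.4] F [-0.5  0.3 -2.3] open 55.1 j [ 0.26  0.61  0.17  1.77 -0.15  0.78  2.1 ]
turn [0.014 0.009 0.001] shift now [ 0.03  0.31 -0.99] shift after turn [ 0.04  0.3  -0.99]
```

View pics/side2.png

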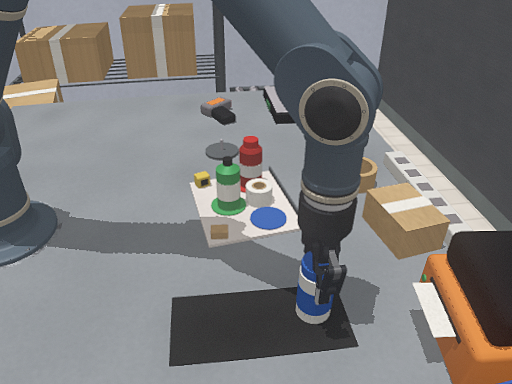

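```bash
python3 -m jog '{"fingers":[0,0,1,1,1,1],"translation":[[0.1,0,0],[0,0,0],[0,0,0],[0,0,0],[0,0,0],[0,0,0]],"angular":[[0,0,0],[0,0,0],[0,0,0],[0,0,0],[0,0,0],[0,0,0]]}'; python3 go.py 576 -285 210
```

```text
clock: 8.35
tcp_pos: [580.6, -276.3, 76.7]
eef_rot: [-0.503, 0.493, 0.503, 0.5]
contact_force: [0.7, -0.5, 1.2]
opening: 85.3
clock 8.35 tcp [ 580.6 -276.3   76.7] F [ 0.7 -0.5  1.2] open 85.3 j [ 0.26  0.61  0.17  1.77 -0.15  0.77  2.1 ]
turn [0.013 0.007 0.006] shift now [-13.34   0.39  -0.77] shift after turn [-13.33   0.46  -0.87]
```

```bash
python3 -m jog '{"fingers":[1,1,1,1,1,1,1,1,1,1,1,1,1],"translation":[[-2,0,0],[-4,0,0],[-3,0,0],[-1.5,0.7,2],[0,1.6,4.4],[0,1.8,5],[0,1.8,5],[0,1.8,5],[0,1.4,4],[0,0.7,2],[0,0.3,1],[0,0,0],[0,0,0]],"angular":[[0.012,0.005,0],[0,0,0],[0,0,0],[0,0,0],[0,0,0],[0,0,0],[0,0,0],[0,0,0],[0,0,0],[0,0,0],[0,0,0],[0,0,0],[0,0,0]]}'; python3 go.py 470 27 82
```

```text
clock: 9.98
tcp_pos: [482.2, 12.8, 200.0]
eef_rot: [-0.506, 0.495, 0.49, 0.509]
contact_force: [0.0, 0.1, -0.6]
opening: 85.9
clock 9.97 tcp [482.2  12.8 200. ] F [ 0.   0.1 -0.6] open 85.9 j [-0.22  0.2   0.12  2.06 -0.02  0.85  1.47]
turn [-0.008 -0.003  0.03 ] shift now [11.76  1.59  1.44] shift after turn [11.8   1.22  1.42]
```

```bash
python3 -m jog '{"fingers":[1,1,1],"translation":[[1,0.9,1.1],[1,0.2,0.2],[0,0,0]],"angular":[[-0.008,-0.003,0.03],[0,0,0],[0,0,0]]}'; python3 go.py 470 27 82
```

```text
clock: 10.35
tcp_pos: [470.9, 24.8, 177.7]
eef_rot: [-0.498, 0.502, 0.5, 0.5]
contact_force: [0.2, -0.2, -0.2]
opening: 85.5
clock 10.35 tcp [470.9  24.8 177.7] F [ 0.2 -0.2 -0.2] open 85.5 j [-0.23  0.23  0.11  2.09 -0.03  0.83  1.46]
turn [-0.003 -0.    -0.003] shift now [9.57 0.07 0.22] shift after turn [9.57 0.09 0.22]
```

```bash
python3 -m jog '{"fingers":[1,1,1,1,1,1,1,0,0,0,0,0,0,0],"translation":[[1.5,0.07,0.2],[2,0,0],[2,0,0],[2,0,0],[1.2,0,0],[0.4,0,0],[0,0,0],[0,0,0],[0,0,0],[0,0,0],[0,0,0],[0,0,0],[0,0,0],[0,0,0]],"angular":[[0,0,0],[0,0,0],[0,0,0],[0,0,0],[0,0,0],[0,0,0],[0,0,0],[0,0,0],[0,0,0],[0,0,0],[0,0,0],[0,0,0],[0,0,0],[0,0,0]]}'; python3 go.py 406 -282 140
```

```text
clock: 12.1
tcp_pos: [470.4, 26.5, 81.9]
eef_rot: [-0.499, 0.501, 0.499, 0.501]
contact_force: [0.5, 0.2, -1.2]
opening: 48.8
clock 12.1 tcp [470.4  26.5  81.9] F [ 0.5  0.2 -1.2] open 48.8 j [-0.22  0.38  0.09  2.17 -0.06  0.6   1.48]
turn [-0.004 -0.    -0.001] shift now [ -5.79   6.31 -30.88] shift after turn [ -5.81   6.44 -30.85]
```

```bash
python3 -m jog '{"fingers":[0,0,0,0,0,0,0,0,0,0,0,0,0,0,0],"translation":[[-1,0,0],[-2,0,0],[-2,0,0],[-1,0.2,-1],[0,0.6,-3],[0,0.9,-4.5],[0,1,-5],[0,1,-5],[0,1,-5],[0,0.7,-3.5],[0,0.3,-1.5],[0,0.1,-0.5],[0,0,0],[0,0,0],[0,0,0]],"angular":[[0,0,0],[0,0,0],[0,0,0],[0,0,0],[0,0,0],[0,0,0],[0,0,0],[0,0,0],[0,0,0],[0,0,0],[0,0,0],[0,0,0],[0,0,0],[0,0,0],[0,0,0]]}'; python3 go.py 406 -282 74
```

```text
clock: 13.98
tcp_pos: [405.2, -274.4, 146.2]
eef_rot: [-0.498, 0.502, 0.5, 0.5]
contact_force: [-0.7, -0.6, -2.5]
opening: 49.2
clock 13.97 tcp [ 405.2 -274.4  146.2] F [-0.7 -0.6 -2.5] open 49.2 j [ 0.3   0.3   0.25  2.09 -0.1   0.77  2.18]
turn [-0.004  0.    -0.003] shift now [ 7.22 -0.11 -0.76] shift after turn [ 7.22 -0.08 -0.76]
```

```bash
python3 -m jog '{"fingers":[0,0,0,0,0,0,0,0],"translation":[[1.2,-0.1,-0.4],[2,0,0],[2,0,0],[1.2,0,0],[0.5,0,0],[0.2,0,0],[0,0,0],[0,0,0]],"angular":[[0,0,0],[0,0,0],[0,0,0],[0,0,0],[0,0,0],[0,0,0],[0,0,0],[0,0,0]]}'; python3 go.py 406 -282 74
```

```text
clock: 14.98
tcp_pos: [408.7, -278.4, 74.8]
eef_rot: [-0.5, 0.5, 0.5, 0.5]
contact_force: [0.2, 0.1, -1.3]
opening: 48.8
clock 14.97 tcp [ 408.7 -278.4   74.8] F [ 0.2  0.1 -1.3] open 48.8 j [ 0.34  0.43  0.21  2.12 -0.16  0.6   2.24]
turn [-0.  0.  0.] shift now [ 0.08  0.27 -0.36] shift after turn [ 0.08  0.27 -0.36]
```

Place, release and go back to red at (528,104). I'll lift to about 190 first.

```bash
python3 -m jog '{"fingers":[0,0,1,1,1,1,1,1,1,1],"translation":[[0.1,0,0],[0,0,0],[0,0,0],[0,0,0],[0,0,0],[-2,0,0],[-4,0,0],[-4,0,0],[-1.5,0,0],[0,0,0]],"angular":[[0,0,0],[0,0,0],[0,0,0],[0,0,0],[0,0,0],[0,0,0],[0,0,0],[0,0,0],[0,0,0],[0,0,0]]}'; python3 go.py 528 104 180
```

```text
clock: 16.23
tcp_pos: [408.6, -278.3, 190.8]
eef_rot: [-0.499, 0.5, 0.501, 0.5]
contact_force: [-0.6, 1.3, -0.9]
opening: 85.4
clock 16.23 tcp [ 408.6 -278.3  190.8] F [-0.6  1.3 -0.9] open 85.4 j [ 0.29  0.25  0.26  2.03 -0.08  0.87  2.17]
turn [ 0.     0.001 -0.001] shift now [  1.1  -11.95  38.23] shift after turn [  1.08 -11.94  38.23]
```

```bash
python3 -m jog '{"fingers":[1,1,1,1,1,1,1,1,1,1,1,1,1],"translation":[[0,-0.6,2],[0,-1.2,4],[0,-1.5,5],[0,-1.5,5],[0,-1.5,5],[0,-1.5,5],[0,-1.5,5],[0,-1.2,3.5],[0,-0.7,2],[0,-0.3,0.8],[0,0,0],[0,0,0],[0,0,0]],"angular":[[0,0,0],[0,0,0],[0,0,0],[0,0,0],[0,0,0],[0,0,0],[0,0,0],[0,0,0],[0,0,0],[0,0,0],[0,0,0],[0,0,0],[0,0,0]]}'; python3 go.py 528 104 82
```

```text
clock: 17.85
tcp_pos: [519.0, 100.7, 173.2]
eef_rot: [-0.49, 0.511, 0.504, 0.494]
contact_force: [-0.0, -0.3, 0.3]
opening: 85.6
clock 17.85 tcp [519.  100.7 173.2] F [-0.  -0.3  0.3] open 85.6 j [-0.31  0.33  0.05  1.95 -0.03  0.89  1.32]
turn [-0.01  -0.002 -0.03 ] shift now [ 9.09 -1.17  0.36] shift after turn [ 9.12 -0.9   0.33]
```

```bash
python3 -m jog '{"fingers":[1,1,1],"translation":[[0.3,-0.8,0.3],[0.2,-0.1,0],[0,0,0]],"angular":[[-0.01,-0.002,-0.03],[0,0,0],[0,0,0]]}'; python3 go.py 528 104 82
```

```text
clock: 18.23
tcp_pos: [528.5, 102.4, 168.0]
eef_rot: [-0.5, 0.5, 0.499, 0.501]
contact_force: [0.5, -0.4, 0.2]
opening: 85.3
clock 18.23 tcp [528.5 102.4 168. ] F [ 0.5 -0.4  0.2] open 85.3 j [-0.31  0.34  0.05  1.95 -0.02  0.85  1.32]
turn [-0.002 -0.     0.003] shift now [8.6  0.08 0.16] shift after turn [8.6  0.05 0.16]
```

```bash
python3 -m jog '{"fingers":[1,1,1,1,1,1,0,0,0,0,0,0,0],"translation":[[1.5,0.05,0.15],[2,0,0],[2,0,0],[1.8,0,0],[0.8,0,0],[0.2,0,0],[0,0,0],[0,0,0],[0,0,0],[0,0,0],[0,0,0],[0,0,0],[0,0,0]],"angular":[[0,0,0],[0,0,0],[0,0,0],[0,0,0],[0,0,0],[0,0,0],[0,0,0],[0,0,0],[0,0,0],[0,0,0],[0,0,0],[0,0,0],[0,0,0]]}'; python3 go.py 493 -280 150
```

```text
clock: 19.85
tcp_pos: [527.4, 104.5, 79.9]
eef_rot: [-0.5, 0.5, 0.499, 0.501]
contact_force: [0.3, -0.5, -1.6]
opening: 50.9
clock 19.85 tcp [527.4 104.5  79.9] F [ 0.3 -0.5 -1.6] open 50.9 j [-0.31  0.47  0.04  2.02 -0.03  0.66  1.32]
turn [-0.001 -0.     0.002] shift now [ -7.01   3.4  -38.45] shift after turn [ -7.01   3.44 -38.45]
```

```bash
python3 -m jog '{"fingers":[0,0,0,0,0,0,0,0,0,0,0,0,0,0,0,0],"translation":[[-1,0,0],[-2,0,0],[-3,0,0],[-1,0.1,-1],[0,0.2,-3],[0,0.4,-4.5],[0,0.5,-5],[0,0.5,-5],[0,0.5,-5],[0,0.5,-5],[0,0.4,-4],[0,0.2,-2],[0,0.1,-1],[0,0,0],[0,0,0],[0,0,0]],"angular":[[0,0,0],[0,0,0],[0,0,0],[0,0,0],[0,0,0],[0,0,0],[0,0,0],[0,0,0],[0,0,0],[0,0,0],[0,0,0],[0,0,0],[0,0,0],[0,0,0],[0,0,0],[0,0,0]]}'; python3 go.py 493 -278 72
```

```text
clock: 21.85
tcp_pos: [483.9, -263.8, 149.0]
eef_rot: [-0.497, 0.502, 0.503, 0.498]
contact_force: [0.2, -0.4, -3.0]
opening: 50.6
clock 21.85 tcp [ 483.9 -263.8  149. ] F [ 0.2 -0.4 -3. ] open 50.6 j [ 0.29  0.39  0.17  1.94 -0.08  0.83  2.07]
turn [ 0.     0.001 -0.01 ] shift now [ 7.69 -0.98 -1.43] shift after turn [ 7.7  -0.91 -1.42]
```

```bash
python3 -m jog '{"fingers":[0,0,0,0,0,0,0,0,0],"translation":[[0,-0.8,-1.2],[1,0,0],[2,0,0],[2,0,0],[1.5,0,0],[0.6,0,0],[0.2,0,0],[0,0,0],[0,0,0]],"angular":[[0,0,-0.01],[0,0,0],[0,0,0],[0,0,0],[0,0,0],[0,0,0],[0,0,0],[0,0,0],[0,0,0]]}'; python3 go.py 493 -278 72
python3 - <<'E'
from h import *
c=arm.read_camera('side'); cv2.imwrite('pics/side3.png',c['image'][:,:,::-1])
E
```

```text
clock: 22.98
tcp_pos: [494.7, -275.4, 72.7]
eef_rot: [0.501, -0.498, -0.5, -0.5]
contact_force: [0.1, -0.3, -3.6]
opening: 50.6
clock 22.98 tcp [ 494.7 -275.4   72.7] F [ 0.1 -0.3 -3.6] open 50.6 j [ 0.33  0.51  0.14  1.96 -0.12  0.67  2.11]
turn [0.003 0.001 0.003] shift now [ 0.07  0.17 -0.26] shift after turn [ 0.07  0.17 -0.26]
```

View pics/side3.png

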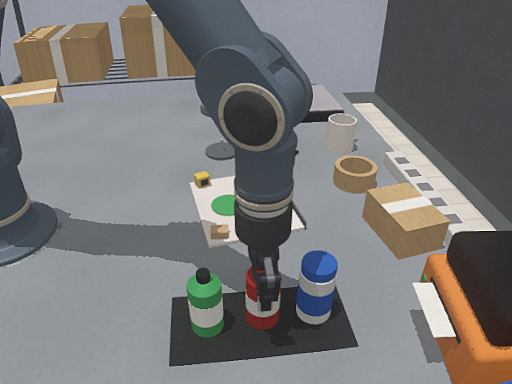

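The side view shows green at (206,300), red at (263,295) in the jaws and blue at (316,285). All three are standing on the mat. I'll release red and rise clear.

```bash
python3 -m jog '{"fingers":[0,0,1,1,1,1,1,1,1,1],"translation":[[0.1,0,0],[0,0,0],[0,0,0],[0,0,0],[0,0,0],[-2,0,0],[-4,0,0],[-4,0,0],[-1.5,0,0],[0,0,0]],"angular":[[0,0,0],[0,0,0],[0,0,0],[0,0,0],[0,0,0],[0,0,0],[0,0,0],[0,0,0],[0,0,0],[0,0,0]]}'; python3 go.py 538 38 150
```

```text
clock: 24.28
tcp_pos: [495.3, -276.0, 191.5]
eef_rot: [0.502, -0.498, -0.499, -0.501]
contact_force: [-0.4, 0.6, -0.2]
opening: 85.5
clock 24.27 tcp [ 495.3 -276.   191.5] F [-0.4  0.6 -0.2] open 85.5 j [ 0.3   0.35  0.17  1.87 -0.08  0.91  2.08]
turn [ 0.003 -0.     0.006] shift now [ 4.16 -4.34 31.39] shift after turn [ 4.15 -4.27 31.4 ]
```

```bash
cat > roll.py <<'E'
from h import *
import sys
for n in('top','side'):
    P,hsv,c=cloud(n);X,Y,Z=P[...,0],P[...,1],P[...,2]
    m=(X>480)&(X<600)&(Y>-20)&(Y<95)&(Z>40)&(Z<52); p=P[m]
    if len(p)<30: print(n,'few',len(p)); continue
    r=cv2.minEnclosingCircle(p[:,:2].astype(np.float32)); print(n,len(p),'bbox c',((p.min(0)+p.max(0))/2).round(1),np.ptp(p,axis=0).round(1),'mec',np.round(r[0],1),round(r[1],1))
E
python3 roll.py; python3 m.py | grep -E 'red|blue|green|tray|spin'; python3 - <<'E'
from h import *
c=arm.read_camera('top'); cv2.imwrite('pics/top4.png',c['image'][:,:,::-1])
E
```

```text
top 518 bbox c [537.9  36.9  46.5] [55.9 56.  10.6] mec [537.9  37.8] 28.9
side 43 bbox c [513.1  32.4  44.7] [ 8.5 33.6  9.2] mec [514.5  32.5] 16.8
top red ztop 283.2 capcen [ 493.7 -210.5] med [ 481.8 -211.4] ext [27.1  7.7] pad bbox [515.1 -86.    9.1] [ 96.5 453.5] 965
top blue ztop 113.8 capcen [ 580.1 -273.3] med [ 579.2 -273.4] ext [51.2 50.2] bodyfit [ 565.9 -225.1] 71 pad bbox [ 566.  -168.     8.5] [105.3 344.5] 923
top green ztop 116.6 capcen [ 408.8 -277.9] med [ 403.5 -279.2] ext [18.9 20.6] bodyfit [ 428.3 -235.8] 31 pad bbox [ 438.1 -138.1    7.8] [132.2 398.6] 965
top spindle 20 [475.1 285.8] [7.5 6. ] 88.4 z 37.7 mean [475.1 284.5]
top traywhite 6425 [499.9  31.8] [198.6 233.8] 8.3 z 8.0 mean [495.3  31. ]
side red ztop 119.9 capcen [ 493.5 -270.2] med [ 494.8 -280.5] ext [34.3 47.6] bodyfit [ 495.8 -276. ] 291 pad bbox [503.5 -82.4   8.9] [ 65.5 443.8] 330
side blue ztop 113.1 capcen [ 541.1 -291.3] med [ 576.6 -280.3] ext [124.6 115.8] bodyfit [ 578.2 -275.5] 530 pad bbox [ 562.9 -140.4    7.9] [104.7 264.1] 105
side green ztop 103.7 capcen [ 409.3 -283.5] med [ 409.4 -288.7] ext [38.7 33.3] bodyfit [ 408.9 -279.4] 201 pad bbox [ 444.9 -121.6   10.3] [120.6 366.8] 709
side spindle 21 [474.  279.6] [7.4 8. ] 77.0 z 31.2 mean [474.7 280.4]
side traywhite 7461 [525.1  35.1] [349.7 369.9] 0.0 z 1.3 mean [536.4   2.8]
```

View pics/top4.png

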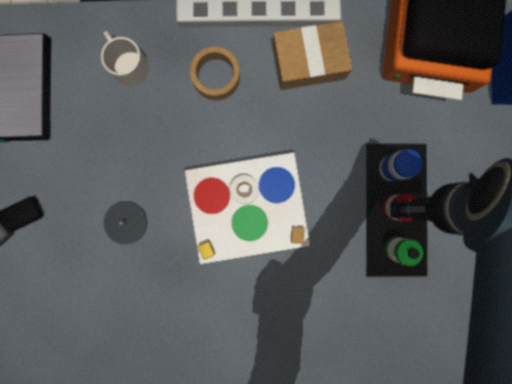

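```bash
cat > pads.py <<'E'
from h import *
for n in('top','side'):
    P,hsv,c=cloud(n);X,Y,Z=P[...,0],P[...,1],P[...,2]
    for k,m in masks(hsv).items():
        m=m&(Z<18)&(Y>-100)&(Y<180)&(X>400)&(X<620); m=cv2.morphologyEx(m.astype(np.uint8),cv2.MORPH_OPEN,np.ones((3,3)))>0
        p=P[m]
        if len(p)>50: print(n,k,len(p),'mean',p.mean(0).round(1),'mec',np.round(cv2.minEnclosingCircle(p[:,:2].astype(np.float32)),1) if 0 else [np.round(v,1) for v in cv2.minEnclosingCircle(p[:,:2].astype(np.float32))])
E
python3 pads.py
```

```text
top red 954 mean [527.4 104.8  11.1] mec [array([527.4, 104.7]), np.float64(36.2)]
top blue 903 mean [547.3 -29.7  11. ] mec [array([547.2, -29.8]), np.float64(35.2)]
top green 893 mean [469.9  27.5  11.1] mec [array([470.2,  27.8]), np.float64(34.9)]
side red 137 mean [505.4 106.4  11.3] mec [array([512. , 104.8]), np.float64(34.1)]
side blue 90 mean [518.8 -33.9  11.4] mec [array([520. , -33.2]), np.float64(22.5)]
side green 533 mean [468.8  24.3  11.2] mec [array([469.1,  25.6]), np.float64(38.1)]
```

```bash
python3 -m jog '{"fingers":[1,1,1,1,1,1,1,1,1,1,1,1],"translation":[[0,-0.3,2],[0,-0.6,4],[0,-0.7,5],[0,-0.7,5],[0,-0.7,5],[0,-0.6,4.5],[0,-0.4,2.5],[0,-0.2,1.2],[0.5,-0.1,0.5],[1,0,0],[0,0,0],[0,0,0]],"angular":[[0,0,0],[0,0,0],[0,0,0],[0,0,0],[0,0,0],[0,0,0],[0,0,0],[0,0,0],[0,0,0],[0,0,0],[0,0,0],[0,0,0]]}'; python3 go.py 537.5 37 38
```

```text
clock: 26.12
tcp_pos: [536.5, 25.0, 168.2]
eef_rot: [-0.497, 0.504, 0.5, 0.5]
contact_force: [0.6, 0.9, -0.1]
opening: 84.9
clock 26.12 tcp [536.5  25.  168.2] F [ 0.6  0.9 -0.1] open 84.9 j [-0.17  0.34  0.06  1.95 -0.02  0.86  1.46]
turn [-0.006 -0.002 -0.006] shift now [13.01 -0.17  1.22] shift after turn [13.02 -0.1   1.2 ]
```

```bash
python3 -m jog '{"fingers":[1,1,1,1,1,1,1,1,1,1],"translation":[[1.5,-0.1,0.9],[2,0,0.2],[2,0,0],[2,0,0],[2,0,0],[1.5,0,0],[1,0,0],[0.5,0,0],[0,0,0],[0,0,0]],"angular":[[-0.006,0,-0.006],[0,0,0],[0,0,0],[0,0,0],[0,0,0],[0,0,0],[0,0,0],[0,0,0],[0,0,0],[0,0,0]]}'; python3 go.py 537.5 37 40
```

```text
clock: 27.38
tcp_pos: [541.2, 31.2, 42.3]
eef_rot: [-0.501, 0.501, 0.495, 0.504]
contact_force: [-0.2, 0.1, -0.6]
opening: 85.6
clock 27.38 tcp [541.2  31.2  42.3] F [-0.2  0.1 -0.6] open 85.6 j [-0.17  0.53  0.04  2.03 -0.03  0.58  1.46]
turn [-0.008 -0.002  0.008] shift now [0.22 0.38 0.58] shift after turn [0.23 0.37 0.58]
```

```bash
python3 -m jog '{"fingers":[1,1,0,0,0,0,0,0,0],"translation":[[0.2,0.35,0.58],[0,0,0.1],[0,0,0],[0,0,0],[0,0,0],[0,0,0],[0,0,0],[0,0,0],[0,0,0]],"angular":[[-0.008,-0.002,0.008],[0,0,0],[0,0,0],[0,0,0],[0,0,0],[0,0,0],[0,0,0],[0,0,0],[0,0,0]]}'; python3 go.py 475 283 130
```

```text
clock: 28.5
tcp_pos: [538.5, 36.9, 42.0]
eef_rot: [0.501, -0.5, -0.499, -0.5]
contact_force: [-0.2, -0.0, 1.4]
opening: 57.0
clock 28.5 tcp [538.5  36.9  42. ] F [-0.2 -0.   1.4] open 57.0 j [-0.18  0.53  0.04  2.03 -0.03  0.58  1.45]
turn [-0.001 -0.002  0.002] shift now [-8.86  6.35 24.59] shift after turn [-8.8   6.35 24.61]
```

```bash
python3 -m jog '{"fingers":[0,0,0,0,0,0,0,0,0,0,0,0,0,0],"translation":[[-1,0,0],[-2.5,0,0],[-3,0,0],[-1,0.3,1],[0,0.8,3],[0,1.2,4.5],[0,1.2,4.5],[0,1.2,4.5],[0,0.8,3],[0,0.4,1.5],[0,0.2,0.8],[0,0,0],[0,0,0],[0,0,0]],"angular":[[0,0,0],[0,0,0],[0,0,0],[0,0,0],[0,0,0],[0,0,0],[0,0,0],[0,0,0],[0,0,0],[0,0,0],[0,0,0],[0,0,0],[0,0,0],[0,0,0]]}'; python3 go.py 475 283.5 42
```

```text
clock: 30.25
tcp_pos: [471.9, 273.0, 117.7]
eef_rot: [-0.499, 0.502, 0.499, 0.499]
contact_force: [-0.5, 0.3, -0.8]
opening: 56.6
clock 30.25 tcp [471.9 273.  117.7] F [-0.5  0.3 -0.8] open 56.6 j [-0.6   0.42 -0.    1.97  0.    0.75  0.97]
turn [-0.003 -0.003 -0.003] shift now [ 7.57 -0.33  1.07] shift after turn [ 7.57 -0.31  1.05]
```

```bash
python3 -m jog '{"fingers":[0,0,0,0,0],"translation":[[0,-0.3,0.9],[1,0,0.1],[1,0,0],[0,0,0],[0,0,0]],"angular":[[-0.003,-0.003,-0.003],[0,0,0],[0,0,0],[0,0,0],[0,0,0]]}'; python3 go.py 475 283.5 42
python3 - <<'E'
from h import *
c=arm.read_camera('side'); cv2.imwrite('pics/side5.png',cv2.resize(c['image'][90:210,150:310,::-1],None,fx=5,fy=5))
E
```

```text
clock: 30.88
tcp_pos: [475.5, 282.3, 95.7]
eef_rot: [-0.499, 0.501, 0.5, 0.5]
contact_force: [0.9, -0.4, -0.6]
opening: 57.2
clock 30.88 tcp [475.5 282.3  95.7] F [ 0.9 -0.4 -0.6] open 57.2 j [-0.61  0.46 -0.    1.97  0.    0.71  0.96]
turn [-0.002 -0.001 -0.001] shift now [5.37 0.04 0.13] shift after turn [5.37 0.05 0.12]
```

View pics/side5.png

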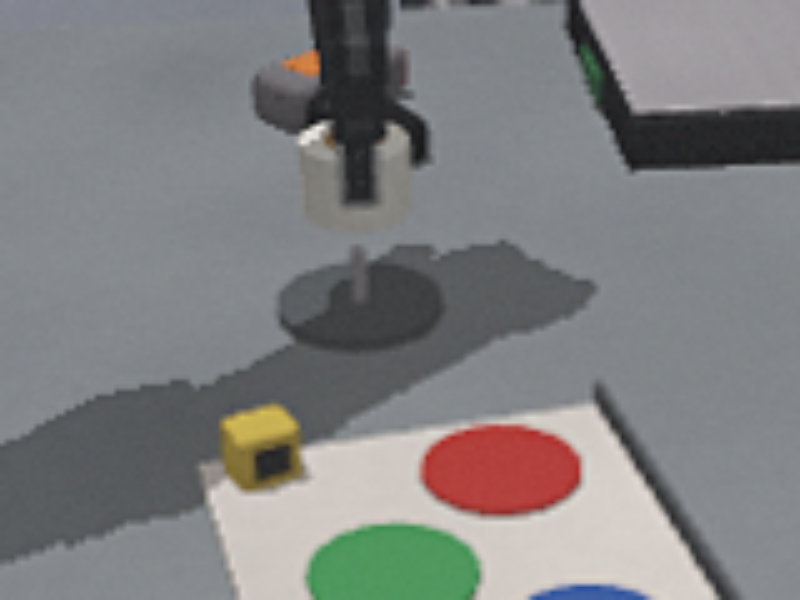

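The roll at (355,180) hangs upright, straight above the spindle at (360,275). I'll lower it.

```bash
python3 -m jog '{"fingers":[0,0,0,0,0,0,0,0],"translation":[[1,0.04,0.12],[1.5,0,0],[1.5,0,0],[0.8,0,0],[0.3,0,0],[0.1,0,0],[0.1,0,0],[0,0,0]],"angular":[[0,0,0],[0,0,0],[0,0,0],[0,0,0],[0,0,0],[0,0,0],[0,0,0],[0,0,0]]}'; python3 go.py 475 283.5 42
```

```text
clock: 31.92
tcp_pos: [474.9, 283.5, 42.3]
eef_rot: [-0.499, 0.501, 0.5, 0.5]
contact_force: [-0.2, -0.3, -0.4]
opening: 57.0
clock 31.93 tcp [474.9 283.5  42.3] F [-0.2 -0.3 -0.4] open 57.0 j [-0.61  0.55 -0.    1.99  0.    0.6   0.95]
turn [-0.002 -0.001 -0.002] shift now [ 0.03 -0.01 -0.  ] shift after turn [ 0.03 -0.01 -0.  ]
```

```bash
python3 -m jog '{"fingers":[0,0,1,1,1,1,1,1,1,1],"translation":[[0.1,0,0],[0,0,0],[0,0,0],[0,0,0],[0,0,0],[-2,0,0],[-4,0,0],[-4,0,0],[-3.5,0,0],[0,0,0]],"angular":[[0,0,0],[0,0,0],[0,0,0],[0,0,0],[0,0,0],[0,0,0],[0,0,0],[0,0,0],[0,0,0],[0,0,0]]}'; python3 go.py 495 -276 180
python3 - <<'E'
from h import *
c=arm.read_camera('side'); cv2.imwrite('pics/side6.png',cv2.resize(c['image'][90:210,150:310,::-1],None,fx=5,fy=5))
P,hsv,c=cloud('side',c);Q=P.reshape(-1,3);m=(abs(Q[:,0]-475)<60)&(abs(Q[:,1]-284)<60)&(Q[:,2]>40)&(Q[:,2]<70);p=Q[m]
print(len(p),np.percentile(p[:,2],[50,90,98]))
b=Q[(abs(Q[:,0]-475)<60)&(abs(Q[:,1]-284)<60)&(Q[:,2]>18)&(Q[:,2]<42)];print(circ(b,29,[475,283]),len(b))
E
```

```text
clock: 33.17
tcp_pos: [475.4, 283.9, 179.5]
eef_rot: [-0.499, 0.502, 0.5, 0.499]
contact_force: [-0.1, 0.3, -0.6]
opening: 85.4
clock 33.17 tcp [475.4 283.9 179.5] F [-0.1  0.3 -0.6] open 85.4 j [-0.62  0.35  0.    1.9  -0.    0.89  0.95]
turn [-0.002 -0.002 -0.003] shift now [  0.06  -2.07 -55.99] shift after turn [-5.000e-02 -1.960e+00 -5.599e+01]
222 [48.09012695 49.61401068 50.77983036]
[474.41163749 283.18538601] 184
```

View pics/side6.png

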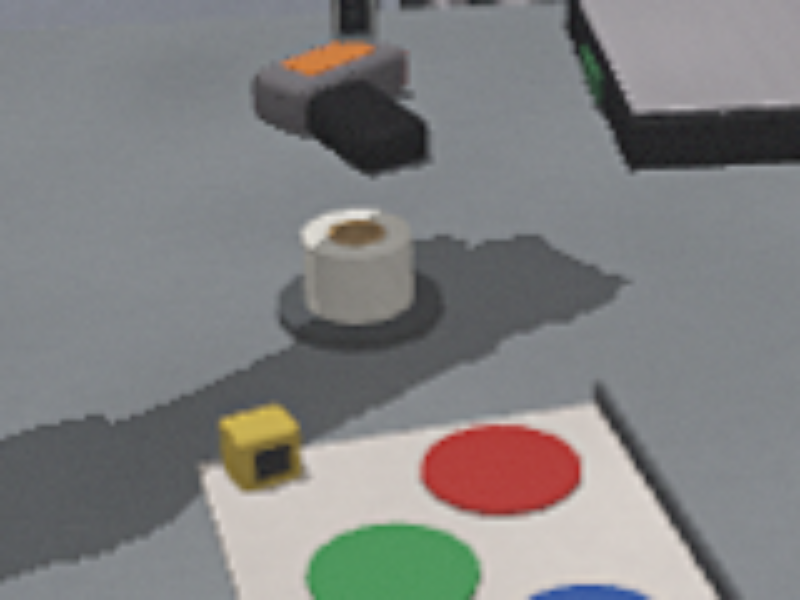

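The roll at (357,265) sits flat on the disc with its top at 48 mm. Next I'll fetch red, at (495,-276).

```bash
python3 -m jog '{"fingers":[1,1,1,1,1,1,1,1,1,1,1,1,1,1,1,1],"translation":[[0,-0.1,-2],[0,-0.2,-4],[0,-0.2,-5],[0,-0.2,-5],[0,-0.2,-5],[0,-0.2,-5],[0,-0.2,-5],[0,-0.2,-5],[0,-0.2,-5],[0,-0.2,-5],[0,-0.2,-4],[0,0,-2.5],[0,0,-1.2],[0,0,-0.5],[0,0,0],[0,0,0]],"angular":[[0,0,0],[0,0,0],[0,0,0],[0,0,0],[0,0,0],[0,0,0],[0,0,0],[0,0,0],[0,0,0],[0,0,0],[0,0,0],[0,0,0],[0,0,0],[0,0,0],[0,0,0],[0,0,0]]}'; python3 go.py 495.3 -276 72.5
```

```text
clock: 35.22
tcp_pos: [471.4, -290.1, 163.0]
eef_rot: [-0.487, 0.517, 0.506, 0.49]
contact_force: [0.4, -1.1, -0.0]
opening: 85.5
clock 35.23 tcp [ 471.4 -290.1  163. ] F [ 0.4 -1.1 -0. ] open 85.5 j [ 0.27  0.39  0.25  1.91 -0.08  0.89  2.11]
turn [-0.014 -0.008 -0.047] shift now [ 8.91 -2.79  1.52] shift after turn [ 9.05 -2.39  1.41]
```

```bash
python3 -m jog '{"fingers":[1,1,1,1],"translation":[[0,-1.6,1],[0,-0.5,0.3],[0,0,0],[0,0,0]],"angular":[[-0.014,-0.008,-0.047],[0,0,0],[0,0,0],[0,0,0]]}'; python3 go.py 495.3 -276 72.5
```

```text
clock: 35.72
tcp_pos: [493.5, -274.3, 162.3]
eef_rot: [-0.501, 0.499, 0.501, 0.499]
contact_force: [-0.1, 0.1, 0.8]
opening: 85.2
clock 35.73 tcp [ 493.5 -274.3  162.3] F [-0.1  0.1  0.8] open 85.2 j [ 0.26  0.39  0.23  1.9  -0.11  0.86  2.12]
turn [ 0.004  0.001 -0.   ] shift now [ 8.98 -0.18 -0.17] shift after turn [ 8.98 -0.18 -0.17]
```

```bash
python3 -m jog '{"fingers":[1,1,1,1,1,1,1,0,0,0,0,0,0,0],"translation":[[1.5,-0.15,-0.15],[2,0,0],[2,0,0],[2,0,0],[1,0,0],[0.3,0,0],[0,0,0],[0,0,0],[0,0,0],[0,0,0],[0,0,0],[0,0,0],[0,0,0],[0,0,0]],"angular":[[0.004,0,0],[0,0,0],[0,0,0],[0,0,0],[0,0,0],[0,0,0],[0,0,0],[0,0,0],[0,0,0],[0,0,0],[0,0,0],[0,0,0],[0,0,0],[0,0,0]]}'; python3 go.py 527.4 104.5 140
```

```text
clock: 37.48
tcp_pos: [494.2, -277.4, 69.4]
eef_rot: [-0.499, 0.501, 0.499, 0.5]
contact_force: [-0.9, 0.1, -1.5]
opening: 50.9
clock 37.48 tcp [ 494.2 -277.4   69.4] F [-0.9  0.1 -1.5] open 50.9 j [ 0.29  0.52  0.2   1.96 -0.16  0.67  2.15]
turn [-0.003 -0.001 -0.001] shift now [-7.09 -3.21 38.19] shift after turn [-7.06 -3.32 38.19]
```

```bash
python3 -m jog '{"fingers":[0,0,0,0,0,0,0,0,0,0,0,0,0,0,0,0],"translation":[[-1,0,0],[-2,0,0],[-3,0,0],[-1,-0.1,1],[0,-0.3,3],[0,-0.4,4.5],[0,-0.4,5],[0,-0.4,5],[0,-0.4,5],[0,-0.4,5],[0,-0.4,4],[0,-0.2,2],[0,-0.1,1],[0,0,0],[0,0,0],[0,0,0]],"angular":[[0,0,0],[0,0,0],[0,0,0],[0,0,0],[0,0,0],[0,0,0],[0,0,0],[0,0,0],[0,0,0],[0,0,0],[0,0,0],[0,0,0],[0,0,0],[0,0,0],[0,0,0],[0,0,0]]}'; python3 go.py 527 104.5 77.4
```

```text
clock: 39.48
tcp_pos: [519.1, 93.1, 137.4]
eef_rot: [-0.495, 0.504, 0.503, 0.497]
contact_force: [-0.1, 0.3, -3.6]
opening: 51.0
clock 39.48 tcp [519.1  93.1 137.4] F [-0.1  0.3 -3.6] open 51.0 j [-0.36  0.37  0.13  2.   -0.07  0.79  1.38]
turn [-0.003  0.001 -0.015] shift now [ 5.99 -0.87  1.13] shift after turn [ 6.   -0.79  1.14]
```

```bash
python3 -m jog '{"fingers":[0,0,0,0,0,0],"translation":[[0,-0.7,0.9],[1,0,0.15],[1.5,0,0],[1,0,0],[0,0,0],[0,0,0]],"angular":[[-0.003,0,-0.015],[0,0,0],[0,0,0],[0,0,0],[0,0,0],[0,0,0]]}'; python3 go.py 527 104.5 77.4
```

```text
clock: 40.22
tcp_pos: [526.3, 102.6, 98.9]
eef_rot: [-0.499, 0.501, 0.5, 0.5]
contact_force: [-0.3, 0.2, -4.2]
opening: 50.6
clock 40.23 tcp [526.3 102.6  98.9] F [-0.3  0.2 -4.2] open 50.6 j [-0.36  0.44  0.12  2.01 -0.08  0.7   1.37]
turn [-0.002 -0.    -0.001] shift now [ 2.15 -0.07  0.19] shift after turn [ 2.15 -0.07  0.19]
```

```bash
python3 -m jog '{"fingers":[0,0,0,0,0],"translation":[[0.7,-0.07,0.19],[0.7,0,0],[0.4,0,0],[0.1,0,0],[0,0,0]],"angular":[[0,0,0],[0,0,0],[0,0,0],[0,0,0],[0,0,0]]}'; python3 go.py 527 104.5 77.4
```

```text
clock: 40.85
tcp_pos: [527.6, 104.8, 79.2]
eef_rot: [-0.5, 0.5, 0.499, 0.501]
contact_force: [0.8, 0.1, -3.1]
opening: 51.0
clock 40.85 tcp [527.6 104.8  79.2] F [ 0.8  0.1 -3.1] open 51.0 j [-0.36  0.47  0.11  2.02 -0.08  0.66  1.37]
turn [-0.002  0.     0.001] shift now [ 0.18  0.06 -0.03] shift after turn [ 0.18  0.06 -0.03]
```

```bash
python3 -m jog '{"fingers":[0,0,0,1,1,1,1,1,1,1,1],"translation":[[0.12,0.03,0],[0.06,0,0],[0,0,0],[0,0,0],[0,0,0],[0,0,0],[-2,0,0],[-4,0,0],[-4,0,0],[-1,0,0],[0,0,0]],"angular":[[0,0,0],[0,0,0],[0,0,0],[0,0,0],[0,0,0],[0,0,0],[0,0,0],[0,0,0],[0,0,0],[0,0,0],[0,0,0]]}'; python3 go.py 408.7 -278.7 180
```

```text
clock: 42.22
tcp_pos: [528.3, 104.9, 191.8]
eef_rot: [-0.5, 0.499, 0.499, 0.502]
contact_force: [-0.2, -0.0, -1.1]
opening: 85.5
clock 42.23 tcp [528.3 104.9 191.8] F [-0.2 -0.  -1.1] open 85.5 j [-0.39  0.31  0.14  1.94 -0.05  0.9   1.35]
turn [-0.002  0.001  0.004] shift now [  1.08  11.88 -38.39] shift after turn [  1.18  11.96 -38.36]
```

```bash
python3 -m jog '{"fingers":[1,1,1,1,1,1,1,1,1,1,1,1,1],"translation":[[0,0.6,-2],[0,1.2,-4],[0,1.5,-5],[0,1.5,-5],[0,1.5,-5],[0,1.5,-5],[0,1.5,-5],[0,1.2,-3.5],[0,0.7,-2],[0,0.3,-0.8],[0,0,0],[0,0,0],[0,0,0]],"angular":[[0,0,0],[0,0,0],[0,0,0],[0,0,0],[0,0,0],[0,0,0],[0,0,0],[0,0,0],[0,0,0],[0,0,0],[0,0,0],[0,0,0],[0,0,0]]}'; python3 go.py 408.7 -278.7 75
```

```text
clock: 43.85
tcp_pos: [390.3, -285.7, 178.1]
eef_rot: [-0.49, 0.508, 0.505, 0.497]
contact_force: [0.0, -0.6, 0.8]
opening: 85.0
clock 43.85 tcp [ 390.3 -285.7  178.1] F [ 0.  -0.6  0.8] open 85.0 j [ 0.24  0.26  0.35  2.06 -0.1   0.86  2.21]
turn [-0.011  0.004 -0.026] shift now [10.26 -2.1   0.68] shift after turn [10.31 -1.84  0.7 ]
```

```bash
python3 -m jog '{"fingers":[1,1,1,1,1],"translation":[[0,-1.5,0.4],[0.5,-0.3,0.2],[0.5,0,0],[0,0,0],[0,0,0]],"angular":[[-0.011,0.004,-0.026],[0,0,0],[0,0,0],[0,0,0],[0,0,0]]}'; python3 go.py 408.7 -278.7 74
```

```text
clock: 44.48
tcp_pos: [410.8, -277.6, 166.9]
eef_rot: [0.501, -0.498, -0.501, -0.499]
contact_force: [-0.6, 0.0, -0.1]
opening: 85.4
clock 44.48 tcp [ 410.8 -277.6  166.9] F [-0.6  0.  -0.1] open 85.4 j [ 0.23  0.29  0.34  2.06 -0.13  0.81  2.22]
turn [0.004 0.    0.002] shift now [ 9.29  0.22 -0.11] shift after turn [ 9.29  0.21 -0.11]
```

```bash
python3 -m jog '{"fingers":[1,1,1,1,1,1,1,0,0,0,0,0,0,0],"translation":[[1.5,0.15,-0.1],[2,0,0],[2,0,0],[2,0,0],[1.2,0,0],[0.3,0,0],[0,0,0],[0,0,0],[0,0,0],[0,0,0],[0,0,0],[0,0,0],[0,0,0],[0,0,0]],"angular":[[0.004,0,0],[0,0,0],[0,0,0],[0,0,0],[0,0,0],[0,0,0],[0,0,0],[0,0,0],[0,0,0],[0,0,0],[0,0,0],[0,0,0],[0,0,0],[0,0,0]]}'; python3 go.py 470 27 140
```

```text
clock: 46.22
tcp_pos: [408.3, -279.9, 72.5]
eef_rot: [-0.5, 0.5, 0.498, 0.501]
contact_force: [-0.0, -0.3, -0.9]
opening: 48.7
clock 46.23 tcp [ 408.3 -279.9   72.5] F [-0.  -0.3 -0.9] open 48.7 j [ 0.29  0.44  0.29  2.13 -0.21  0.6   2.29]
turn [-0.003 -0.001  0.003] shift now [-6.77 -6.11 30.7 ] shift after turn [-6.75 -6.17 30.69]
```

```bash
python3 -m jog '{"fingers":[0,0,0,0,0,0,0,0,0,0,0,0,0,0,0],"translation":[[-1,0,0],[-2,0,0],[-3,0,0],[-1,-0.2,1],[0,-0.6,3],[0,-0.9,4.5],[0,-1,5],[0,-1,5],[0,-1,5],[0,-0.7,3.5],[0,-0.3,1.5],[0,-0.1,0.5],[0,0,0],[0,0,0],[0,0,0]],"angular":[[0,0,0],[0,0,0],[0,0,0],[0,0,0],[0,0,0],[0,0,0],[0,0,0],[0,0,0],[0,0,0],[0,0,0],[0,0,0],[0,0,0],[0,0,0],[0,0,0],[0,0,0]]}'; python3 go.py 470 27 80.5
```

```text
clock: 48.1
tcp_pos: [464.7, 19.6, 143.9]
eef_rot: [-0.498, 0.503, 0.498, 0.501]
contact_force: [0.3, -0.3, -2.4]
opening: 48.5
clock 48.1 tcp [464.7  19.6 143.9] F [ 0.3 -0.3 -2.4] open 48.5 j [-0.31  0.27  0.21  2.14 -0.08  0.74  1.51]
turn [-0.007 -0.002 -0.002] shift now [ 6.34 -0.54  0.75] shift after turn [ 6.34 -0.53  0.74]
```

```bash
python3 -m jog '{"fingers":[0,0,0,0,0,0],"translation":[[0,-0.5,0.6],[1,0,0.1],[1.5,0,0],[1.2,0,0],[0.1,0,0],[0,0,0]],"angular":[[-0.007,-0.002,-0.002],[0,0,0],[0,0,0],[0,0,0],[0,0,0],[0,0,0]]}'; python3 go.py 470 27 80.5
```

```text
clock: 48.85
tcp_pos: [470.1, 26.1, 103.3]
eef_rot: [-0.499, 0.501, 0.5, 0.5]
contact_force: [-0.1, -0.0, -2.3]
opening: 49.0
clock 48.85 tcp [470.1  26.1 103.3] F [-0.1 -0.  -2.3] open 49.0 j [-0.3   0.35  0.19  2.16 -0.11  0.65  1.53]
turn [-0.002  0.    -0.001] shift now [2.28 0.01 0.08] shift after turn [2.28 0.01 0.09]
```

```bash
python3 -m jog '{"fingers":[0,0,0,0,0,0],"translation":[[0.7,0,0.08],[0.8,0,0],[0.5,0,0],[0.15,0,0],[0.05,0,0],[0,0,0]],"angular":[[0,0,0],[0,0,0],[0,0,0],[0,0,0],[0,0,0],[0,0,0]]}'; python3 go.py 470 27 80.5
```

```text
clock: 49.6
tcp_pos: [470.9, 27.2, 80.7]
eef_rot: [-0.5, 0.5, 0.499, 0.501]
contact_force: [0.2, 0.1, -1.7]
opening: 48.5
clock 49.6 tcp [470.9  27.2  80.7] F [ 0.2  0.1 -1.7] open 48.5 j [-0.29  0.39  0.18  2.17 -0.12  0.59  1.54]
turn [-0.002  0.001  0.001] shift now [ 0.02  0.09 -0.02] shift after turn [ 0.02  0.09 -0.02]
```

```bash
python3 -m jog '{"fingers":[0,0,1,1,1,1,1,1,1,1],"translation":[[0.1,0.05,0],[0,0,0],[0,0,0],[0,0,0],[0,0,0],[-2,0,0],[-4,0,0],[-4,0,0],[-1,0,0],[0,0,0]],"angular":[[0,0,0],[0,0,0],[0,0,0],[0,0,0],[0,0,0],[0,0,0],[0,0,0],[0,0,0],[0,0,0],[0,0,0]]}'; python3 go.py 580 -275.8 180
```

```text
clock: 50.85
tcp_pos: [470.6, 27.2, 193.1]
eef_rot: [-0.5, 0.5, 0.499, 0.501]
contact_force: [0.1, -0.2, -0.2]
opening: 85.8
clock 50.85 tcp [470.6  27.2 193.1] F [ 0.1 -0.2 -0.2] open 85.8 j [-0.34  0.2   0.22  2.08 -0.06  0.86  1.48]
turn [-0.002  0.001  0.002] shift now [  1.31 -10.99 -30.28] shift after turn [  1.31 -10.94 -30.3 ]
```

```bash
python3 -m jog '{"fingers":[1,1,1,1,1,1,1,1,1,1,1],"translation":[[0,-0.7,-2],[0,-1.6,-4.4],[0,-1.8,-5],[0,-1.8,-5],[0,-1.8,-5],[0,-1.4,-4],[0,-0.9,-2.5],[0,-0.5,-1],[0,0,0],[0,0,0],[0,0,0]],"angular":[[0,0,0],[0,0,0],[0,0,0],[0,0,0],[0,0,0],[0,0,0],[0,0,0],[0,0,0],[0,0,0],[0,0,0],[0,0,0]]}'; python3 go.py 580 -275.8 76
```

```text
clock: 52.22
tcp_pos: [572.0, -263.5, 174.4]
eef_rot: [-0.493, 0.503, 0.51, 0.494]
contact_force: [-0.0, -0.2, 0.8]
opening: 85.2
clock 52.23 tcp [ 572.  -263.5  174.4] F [-0.  -0.2  0.8] open 85.2 j [ 0.13  0.49  0.32  1.73 -0.18  0.98  2.1 ]
turn [ 0.007  0.008 -0.026] shift now [ 9.81 -1.04 -1.31] shift after turn [ 9.84 -0.8  -1.23]
```

```bash
python3 -m jog '{"fingers":[1,1,1,1,1],"translation":[[0,-0.7,-1],[0.5,-0.1,-0.2],[0.5,0,0],[0,0,0],[0,0,0]],"angular":[[0.007,0.008,-0.026],[0,0,0],[0,0,0],[0,0,0],[0,0,0]]}'; python3 go.py 580 -275.8 76
```

```text
clock: 52.85
tcp_pos: [580.8, -274.6, 163.9]
eef_rot: [0.501, -0.499, -0.5, -0.5]
contact_force: [0.0, -0.3, -0.3]
opening: 85.5
clock 52.85 tcp [ 580.8 -274.6  163.9] F [ 0.  -0.3 -0.3] open 85.5 j [ 0.15  0.51  0.32  1.72 -0.19  0.94  2.12]
turn [ 0.002 -0.     0.003] shift now [ 8.79  0.11 -0.11] shift after turn [ 8.79  0.08 -0.12]
```

```bash
python3 -m jog '{"fingers":[1,1,1,1,1,1,1,0,0,0,0,0,0,0],"translation":[[1.5,0.08,-0.1],[2,0,0],[2,0,0],[1.8,0,0],[0.9,0,0],[0.2,0,0],[0,0,0],[0,0,0],[0,0,0],[0,0,0],[0,0,0],[0,0,0],[0,0,0],[0,0,0]],"angular":[[0,0,0],[0,0,0],[0,0,0],[0,0,0],[0,0,0],[0,0,0],[0,0,0],[0,0,0],[0,0,0],[0,0,0],[0,0,0],[0,0,0],[0,0,0],[0,0,0]]}'; python3 go.py 546.8 -29.7 140
```

```text
clock: 54.6
tcp_pos: [580.4, -275.7, 75.7]
eef_rot: [0.502, -0.499, -0.499, -0.5]
contact_force: [-0.5, 0.1, 0.3]
opening: 55.0
clock 54.6 tcp [ 580.4 -275.7   75.7] F [-0.5  0.1  0.3] open 55.0 j [ 0.18  0.62  0.28  1.78 -0.23  0.77  2.15]
turn [ 0.002 -0.001  0.004] shift now [-6.46  3.28 24.61] shift after turn [-6.43  3.36 24.6 ]
```

```bash
python3 -m jog '{"fingers":[0,0,0,0,0,0,0,0,0,0,0,0,0,0],"translation":[[-1,0,0],[-2,0,0],[-3,0,0],[-1,0.1,1],[0,0.3,2.5],[0,0.5,4],[0,0.5,4],[0,0.5,4],[0,0.5,4],[0,0.4,3],[0,0.2,1],[0,0,0],[0,0,0],[0,0,0]],"angular":[[0,0,0],[0,0,0],[0,0,0],[0,0,0],[0,0,0],[0,0,0],[0,0,0],[0,0,0],[0,0,0],[0,0,0],[0,0,0],[0,0,0],[0,0,0],[0,0,0]]}'; python3 go.py 546.8 -29.7 83.7
```

```text
clock: 56.35
tcp_pos: [546.3, -32.2, 152.5]
eef_rot: [0.501, -0.499, -0.499, -0.501]
contact_force: [0.3, -1.3, -2.1]
opening: 54.7
clock 56.35 tcp [546.3 -32.2 152.5] F [ 0.3 -1.3 -2.1] open 54.7 j [-0.25  0.38  0.29  1.96 -0.15  0.82  1.69]
turn [ 0.    -0.     0.006] shift now [ 6.88 -0.01  0.25] shift after turn [ 6.88 -0.05  0.25]
```

```bash
python3 -m jog '{"fingers":[0,0,0,0,0,0],"translation":[[1,0,0.2],[1.5,0,0],[1.5,0,0],[0.7,0,0],[0.1,0,0],[0,0,0]],"angular":[[0,0,0.006],[0,0,0],[0,0,0],[0,0,0],[0,0,0],[0,0,0]]}'; python3 go.py 546.8 -29.7 83.7
```

```text
clock: 57.1
tcp_pos: [545.8, -32.2, 99.7]
eef_rot: [-0.499, 0.502, 0.5, 0.5]
contact_force: [0.0, 0.1, -3.2]
opening: 54.9
clock 57.1 tcp [545.8 -32.2  99.7] F [ 0.   0.1 -3.2] open 54.9 j [-0.23  0.46  0.27  1.99 -0.18  0.72  1.72]
turn [-0.003 -0.001 -0.003] shift now [ 1.6  -0.11  0.25] shift after turn [ 1.6  -0.1   0.25]
```

```bash
python3 -m jog '{"fingers":[0,0,0,0,0,0],"translation":[[0.4,-0.1,0.25],[0.5,0,0.05],[0.4,0,0],[0.1,0,0],[0.05,0,0],[0,0,0]],"angular":[[-0.002,0,-0.003],[0,0,0],[0,0,0],[0,0,0],[0,0,0],[0,0,0]]}'; python3 go.py 546.8 -29.7 83.7
```

```text
clock: 57.85
tcp_pos: [547.7, -28.8, 85.2]
eef_rot: [0.501, -0.5, -0.499, -0.5]
contact_force: [0.0, -0.1, -2.5]
opening: 54.5
clock 57.85 tcp [547.7 -28.8  85.2] F [ 0.  -0.1 -2.5] open 54.5 j [-0.23  0.48  0.26  2.   -0.19  0.68  1.72]
turn [-0.001 -0.001  0.002] shift now [ 0.15  0.09 -0.09] shift after turn [ 0.15  0.09 -0.09]
```

```bash
python3 -m jog '{"fingers":[0,0,0,0,1,1,1,1,1,1,1,1],"translation":[[0.05,0.08,-0.07],[0.1,0,0],[0.05,0,0],[0,0,0],[0,0,0],[0,0,0],[0,0,0],[-2,0,0],[-4,0,0],[-5,0,0],[-3,0,0],[0,0,0]],"angular":[[0,0,0],[0,0,0],[0,0,0],[0,0,0],[0,0,0],[0,0,0],[0,0,0],[0,0,0],[0,0,0],[0,0,0],[0,0,0],[0,0,0]]}'; python3 go.py 480 -250 230
```

```text
clock: 59.35
tcp_pos: [547.6, -29.7, 228.7]
eef_rot: [-0.501, 0.499, 0.498, 0.501]
contact_force: [0.4, -0.6, -0.6]
opening: 85.5
clock 59.35 tcp [547.6 -29.7 228.7] F [ 0.4 -0.6 -0.6] open 85.5 j [-0.28  0.29  0.32  1.88 -0.11  0.98  1.65]
turn [-0.001 -0.001  0.005] shift now [ -0.15   6.74 -22.04] shift after turn [ -0.13   6.76 -22.03]
```

```bash
python3 -m jog '{"fingers":[1,1,1,1,1,1,1,1,1,1,1],"translation":[[0,0.5,-2],[0,1,-4],[0,1,-5],[0,1,-5],[0,1,-5],[0,0,-4],[0,0,-4],[0,0,-2],[0,0,-1],[0,0,0],[0,0,0]],"angular":[[0,0,0],[0,0,0],[0,0,0],[0,0,0],[0,0,0],[0,0,0],[0,0,0],[0,0,0],[0,0,0],[0,0,0],[0,0,0]]}'; python3 m.py; python3 - <<'E'
from h import *
for n in('top','side'):
    c=arm.read_camera(n); im=c['image'][:,:,::-1]
    cr=im[130:280,90:330] if n=='top' else im[80:280,140:360]
    cv2.imwrite(f'pics/{n}9.png',cv2.resize(cr,None,fx=3,fy=3,interpolation=cv2.INTER_CUBIC))
E
```

```text
clock: 60.72
tcp_pos: [498.9, -352.0, 217.1]
eef_rot: [-0.498, 0.499, 0.506, 0.498]
contact_force: [0.7, 1.4, 0.5]
opening: 85.6
top red ztop 128.5 capcen [530.2 106.7] med [530.3 106.8] ext [32.9 32.7] pad bbox [528.1 103.6  11.9] [70.4 66.6] 335
top blue ztop 121.9 capcen [546.6 -27.9] med [546.5 -28.4] ext [48.1 49.9] pad bbox [547.6 -30.   11.4] [68.5 68.5] 124
top green ztop 112.1 capcen [474.   30.4] med [473.7  31.5] ext [36.8 39. ] pad bbox [467.9  27.1  12.2] [63.6 68.1] 270
top mat 7877 [ 491.3 -349.1] [265.8 278.7] 88.5 z 2.9 mean [ 491.8 -281.5]
top holder 655 [475.4 284.4] [87.  87.6] 0.1 z 8.1 mean [476.4 272.8]
top spindle 686 [474.2 283.8] [56.6 56. ] 89.1 z 47.6 mean [474.6 282.2]
top traywhite 6663 [500.1  31.8] [198.6 233.9] 8.4 z 8.0 mean [500.   33.6]
top roll 6 [457.4  48.8] [  7.5 182.7] 40.1 z 37.1 mean [421.7  92.1]
side red ztop 125.9 capcen [515.2 103.2] med [515.2 101.8] ext [ 3.6 16.4] bodyfit [530.8 103.9] 42 pad bbox [517.5  80.1  13.4] [26.2 30. ] 76
side blue ztop 215.1 capcen [ 508.2 -310. ] med [ 508.6 -309.9] ext [1.4 1.6] bodyfit [497.9 -57.6] 98 pad bbox [540.  -37.1  11.1] [59.1 55.6] 65
side green ztop 111.9 capcen [473.5  22.7] med [476.1  18.2] ext [36.3 30.1] bodyfit [473.2  26.9] 32 pad bbox [469.4  19.4  11.5] [71.4 64.4] 225
side mat 3910 [ 500.1 -284.8] [131.1 259.6] 88.5 z 3.6 mean [ 550.9 -287.5]
side holder 46 [479.7 259.9] [80.5 44.6] 25.8 z 7.2 mean [480.8 256.2]
side spindle 373 [473.8 280.4] [56.4 59.9] 12.0 z 43.4 mean [473.6 270.5]
side traywhite 6584 [525.  35.] [350.  369.9] 0.0 z 1.4 mean [522.4 -19. ]
side roll 86 [492.1  42.3] [ 96.4 198. ] 13.2 z 40.3 mean [479.   21.6]
```

View pics/top9.png

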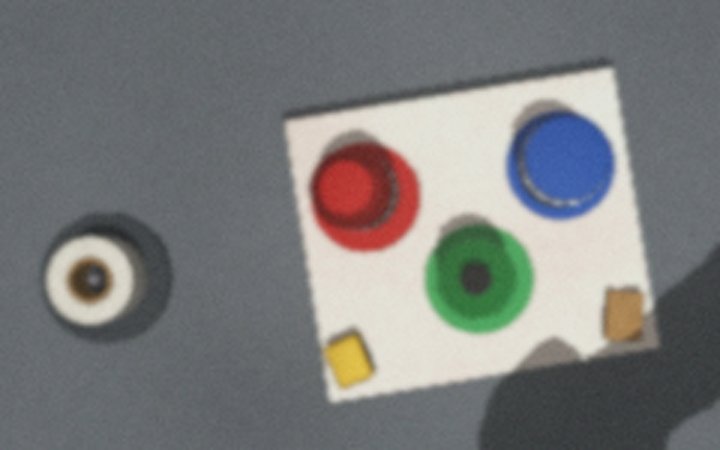

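View pics/side9.png

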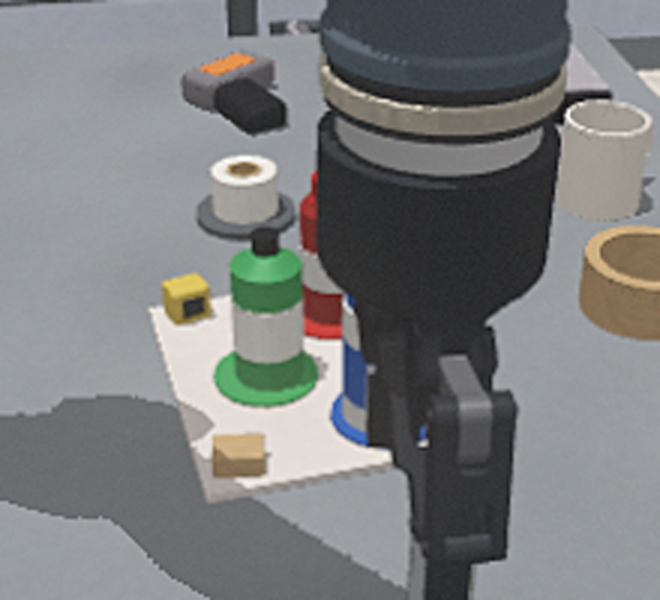

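```bash
python3 - <<'E'
from h import *
P,hsv,c=cloud('top');X,Y,Z=P[...,0],P[...,1],P[...,2]
m=(abs(X-472)<25)&(abs(Y-28)<25)&(Z>119);p=P[m];print('green cap',len(p),((p.min(0)+p.max(0))/2).round(1),p.mean(0).round(1),np.ptp(p,axis=0).round(1))
for k,x,y,zc in(('red',529,105,119),('blue',547,-28,112),('green',472,28,80)):
    m=(abs(X-x)<36)&(abs(Y-y)<36)&(Z>zc);p=P[m];print(k,len(p),((p.min(0)+p.max(0))/2).round(1),p.mean(0).round(1))
E
```

```text
green cap 94 [472.5  29.4 125.1] [472.8  29.7 124.9] [18.3 18.3  7.6]
red 268 [530.3 107.  125.1] [530.3 107.3 126. ]
blue 639 [545.8 -27.1 118.4] [545.7 -26.9 118.9]
green 552 [472.7  29.6 112.9] [473.1  29.8 108.9]
```

Every container is within about 3–4 mm of its pad's centre, and the roll is seated with the spindle visible through its core. The arm is clear of everything, so I'm handing in.

```bash
python3 -c "
from rig import arm
s=arm.observe();print(s['clock'],abs(s['dq']).max());print(arm.hand_in())"
```

```text
60.975 0.005277756923537905
the job is handed in; nothing more can be done
None
```

I handed the job in at 61 s of the 138 s allowed. I cleared blue, green and red onto the side mat, seated the label roll on the holder, then put red, green and blue back on their own pads.

**Last checks**
- **Roll:** it lies flat on the base with its top at 48 mm. Its centre is within about 2 mm of the spindle, which shows through the core in the top view.
- **Containers:** the top camera puts their tops 3 to 4 mm from their pad centres. All three share an offset of about +2 mm in y, so part of that is probably camera calibration. No container tipped over.
- **Robot:** the arm was still and touching nothing when I handed in. The wrist force readings I printed, one after each move, stayed under about 5 N.

**What disagreed or went unchecked:** the side camera's body fit put green about 3 mm off and red about 3.5 mm off, similar to the top view. In the last side picture the arm hid most of the blue jar and part of the red can. The side fit for blue was therefore no use, and its position rests on the top camera and the gripper pose at release (547, -29 mm).

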